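# Open the counterweighted mould press and lift the cap off the mould

### The arm

A 6-joint arm with a two-finger parallel gripper is mounted at the origin on the work surface. World frame = base frame: x ahead of the robot, y to its left, z up, the work surface at z = 0. Lengths are in m, angles in rad, forces in N, time in s.
With the tool pointing down it reaches from about 0.3 to 0.775 m from the base axis. Payload 14.6 kg.
Tool frame: the origin (TCP) lies at the very end of the fingers, on their centre line; the grasp point (between the pads) lies 19 mm behind it; z points along the fingers, y is the line along which they close (so a half turn about z gives the same grasp; the last joint's range is limited). The gripper opens to 94 mm and grips with 3 to 60 N. Pads are 16 mm wide; open, the fingers measure 119 mm over their backs; the gripper's body (75 mm by 177 mm) begins 78 mm behind the grasp point.
Start: joints at [1.034, 0.3, 1.521, -0, 1.321, -0.067], TCP at [0.249, 0.49, 0.171] pointing down, gripper open.
Joint ranges: [-3.03, 3.03], [-0.79, 2.21], [0.23, 2.52], [-1.04, 4.18], [0, 3.07], [-2.55, 2.55]. Speed limits (rad/s): [2.22, 2.22, 2.57, 3.14, 3.14, 3.14].

### API

Orientations are given as [roll, pitch, yaw] about the fixed x, y, z axes, in that order (R = Rz(yaw) Ry(pitch) Rx(roll)).
In Python, from station import ctrl, cams gives the robot as it stands. The module is installed in compiled form; this text tells all that it offers.
- The arm moves only by the tool arm_command, never from a script. Its argument "plan" is a list that holds one entry, the list of rows, each a list of 7 numbers: the shift along the tool's x, y, z in shares of 80 cm (1.0 is 80 cm), then the turn, a rotation vector about the tool's x, y, z in normalised numbers (1 is 2 pi rad), then the closure, from -1 (fully open) to 1 (shut). A call has 1 to 12 rows; each row is the pose to reach, as a shift and turn from the pose commanded when the call began, along the tool's axes at that moment; what a row does not reach only later rows make up. A row lasts 1/10 s, in which the tool goes at most 50 mm and 8.59 degrees, less where a joint would pass 70% of its speed; a pose out of reach is approached as far as the arm can. A call with a gripper value outside its range is refused whole. The fingers move at their own pace and stop on an object; "squeeze" is the grip in N (left out, the last holds). Time passes only in rows, so rows that repeat a pose let the fingers close. It gives the time, the measured TCP pose, the force, the opening and the grip force at its end, in the units of the state.
- ctrl.get_obs(): the state, without advancing time (a new reading comes with each control period).
- cams.camera(name): name is "scene" or "top" or "wrist"; returns (picture, depth): 480x640x3 uint8, blue, green, red; 480x640 float32, m along the optical axis (not along the pixel's ray), 0 where there is no reading.
- cams.camera_info(name): a dict with "fx", "fy", "cx", "cy" (pixels), "world_to_cam" (4x4, takes a point from world to camera coordinates). Camera axes: x right, y down, z forward; pixel columns grow to the right and rows downward; lengths in m; the calibration is good to about 2 mm. A picture is of the moment at which its call begins: read the wrist's pose just before it. camera_info takes no time and is no camera call; for the wrist camera it gives the pose at the moment of the call.
- ctrl.hand_in(): hands the job in; it is judged then, once.
The state is a dict: "time_s": time; "qpos": joint angles; "joint_vel": joint speeds; "tau": joint torques, N m; "ee_pos": TCP position; "eef_rot": TCP orientation; "force": force on the tool from outside, world axes, zero at the start; "moment": the same for the moment, N m; "grip_width": finger opening in m; "grip_force": force on a finger pad.
Only numpy, scipy, OpenCV 4.12 (cv2) and the standard library are available. Lean on these libraries where they do the work, as an engineer would, in place of code of your own. Each camera call takes 0.05 s, during which the arm holds its last target. There are 200 camera calls.

### The job

Raise the mould press's counterweighted beam by its side handle, past its balance point, and ease it all the way back until it leans on its stop by itself: never let it run away or slam, and lean only lightly on the stop. Let go of it, then lift the plaster cap off the mould below and set it down flat, the same way up, on the drying board, fully on the board, without dropping it. Leave everything else on the table where it is.

Things in the scene. Friction and masses are not known exactly. Their poses are not given: they have to be found in the camera images.
- press: The mould press, fixed to the table: plywood base 109 x 290 x 15 mm with the lower mould half, two dark steel hinge cheeks and a backstop post on it. Origin: on the table under the centre of the mould. Its x axis runs along the hinge (handle side, facing the robot, is -x), its y axis from the mould towards the hinge and post, z up.
- press_mould (a point): Centre of the top face of the fixed lower mould half, a plaster block 60 (x) x 88 (y) mm, top 43 mm above the table, with a lip 7 mm thick and 8 mm high along each of its two ends (at y = +-40 mm). The cap lies on it.
- press_post (a point): Centre of the top of the dark steel backstop post, 30 x 22 mm in section, 215 mm high, 196 mm along the press's +y from its origin. A brass stop screw passes through it along y, 20 mm below its top; its setting is hidden and differs every time.
- press_hinge (a point): Hinge axis of the beam: 140 mm along the press's +y from its origin and 95 mm above the table; the hinge runs along the press's x axis.
- beam (a joint): Angle of the steel beam (20 x 20 mm, 210 mm from hinge to end), rad. 0: level, lying towards the press's -y over the mould, its foot on the cap; grows as the free end rises; pi/2 upright. Balance point at about 0.8 to 1.1; beyond it the beam falls back by itself, ever faster, unless held back. It rests on the stop screw somewhere from 1.35 to 1.87, to be felt for: the force rises steeply there.
- counterweight: Round dark steel counterweight, 52 mm across, 42 mm thick, on a crank at the hinge's +x side; it swings with the beam and ends up low behind the hinge. Because of it the handle takes only about 2 to 4 N to lift at the start, less and less up to the balance point. Origin: its centre.
- beam_grip (a point): Grip point on the axis of the handle, a level round steel bar 16 mm in diameter that sticks out 72 mm from the beam's free end on the press's -x side, parallel to the hinge and 200 mm from it, with an end flange of 24 mm. The point is 40 mm from the beam's side face, and 95 mm above the table when the beam is level. The bar can turn between the fingers as the beam swings.
- buffer: Rubber buffer pad, 18 x 34 x 6 mm, on the beam's upper face (its back when raised), centred 100 mm from the hinge. It alone meets the stop screw. Resting freely it bears with some 3 to 7 N; more than 30 N on it is too hard (each 1 N pushed at the handle adds 2 N here). Origin: centre of its face on the beam.
- cap: Cap half of the mould: a loose plain plaster block, 60 (x) x 70 (y) x 30 (z) mm, 0.12 to 0.24 kg, on the lower mould half between its two end lips (about 2 mm play at each), its underside 43 mm above the table, under the beam's foot. Origin: centre of its underside; axes as the press's. Best gripped across its 60 mm width (x).
- board: Drying board: a flat light-wood board, 160 (x) x 120 (y) x 18 (z) mm, fixed to the table. Origin: centre of its underside.
- jar: Bystander: glass jar with steel lid, 52 mm across, 70 mm high, behind the board. Origin: centre of underside.
- clay_block: Bystander: terracotta-coloured block of hard clay, 50 x 80 x 35 mm, behind the press. Origin: centre of underside.
- mixing_bowl: Bystander: black rubber bowl, 130 mm across, 75 mm high, far to one side. Origin: centre of underside.
- spray_bottle: Bystander: clear bottle, 60 mm across, 170 mm high, far to the other side. Origin: centre of underside.
- cup: Bystander: white cup, 72 mm across, 80 mm high, at the left. Origin: centre of underside.
There are look-alikes about, which are no part of the job. Of the things like the cap, leave any that is yellow; of the rest the smaller one is meant.

How it is judged:
On the way:
1. the beam rests open on its stop by itself, the robot off it, with the cap still on the mould (value of joint beam above 1.2 rad and velocity of joint beam between -0.05 and 0.05 rad/s and contact force between each of the arm, the fingers and beam below 0.05 N and distance between cap and press below 0.06 m), for 0.4 s.
At the end, for the whole second after the job is handed in: The beam leans open on its stop untouched (over 1.2 rad, slower than 0.05 rad/s); the cap lies at rest flat on the board, same way up (tilt under 0.08 rad, underside within 4 mm of the board's top), its centre within 50 mm along x and 35 mm along y of the board's centre (value of joint beam above 1.2 rad and velocity of joint beam between -0.05 and 0.05 rad/s and contact force between each of the arm, the fingers and beam below 0.05 N and x of cap in the frame of board between -0.05 and 0.05 m and y of cap in the frame of board between -0.035 and 0.035 m and z of cap in the frame of board between 0.014 and 0.022 m and angle between cap's own z axis and vertical below 0.08 rad and linear speed of cap below 0.02 m/s).
It fails at once if the beam runs away or slams: faster than 0.6 rad/s with the fingers off it, or faster than 1.5 rad/s at all (((velocity of joint beam above 0.6 rad/s or velocity of joint beam below -0.6 rad/s) and contact force between the fingers and beam below 0.05 N) or (velocity of joint beam above 1.5 rad/s or velocity of joint beam below -1.5 rad/s)).
It fails at once if the beam is pressed or knocked against its stop with more than 30 N at the buffer (contact force between buffer and anything else above 30 N).
It fails at once if the cap is dropped (in free fall faster than 0.4 m/s) (contact force between cap and anything else below 0.05 N and linear speed of cap above 0.4 m/s).
It fails at once if a bystander is moved by more than 25 mm (distance of any of jar, clay_block, mixing_bowl, spray_bottle, cup from where it was at the start of the episode above 0.025 m).
It also fails if it takes over 72 s, if anything falls off the work surface, if the arm or the gripper's body presses on something with over 40 N, if the wrist force passes 120 N, or if a joint passes its speed limit or range.

## Working session

There is one attempt and no reset: what is moved stays moved. The work goes in short steps, Python scripts to look and compute and a tool call to move; the robot and the scene stay as the last step left them, time stands still between calls to the robot, and variables do not carry over. Pictures are saved under pics/ and viewed, at most 10 in all, crops included, and the job is handed in when it is done.

Besides the shell and the picture viewer there is one more tool, called after "Request:" in YAML: its name, and indented under it one key for each argument. arm_command: Moves the arm, as the interface text tells. Its arguments: {"type":"object","properties":{"plan":{"type":"array"},"squeeze":{"type":"number"}},"required":["plan"]}

```bash
mkdir -p pics; cat > h.py <<'E'
import numpy as np, cv2
from station import ctrl, cams
from scipy.spatial.transform import Rotation as R
np.set_printoptions(precision=4, suppress=True)
def grab(n):
    inf=cams.camera_info(n); p,d=cams.camera(n); return p,d,inf
def pts(d,inf):
    v,u=np.mgrid[0:480,0:640]
    P=np.stack([(u-inf['cx'])/inf['fx']*d,(v-inf['cy'])/inf['fy']*d,d],-1)
    T=np.linalg.inv(inf['world_to_cam']); return P@T[:3,:3].T+T[:3,3]
def proj(p,inf):
    T=inf['world_to_cam']; q=T[:3,:3]@np.array(p)+T[:3,3]
    return q[0]/q[2]*inf['fx']+inf['cx'], q[1]/q[2]*inf['fy']+inf['cy']
def st():
    o=ctrl.get_obs(); return o
E
python3 - <<'E'
from h import *
for n in('scene','top'):
    p,d,i=grab(n); cv2.imwrite(f'pics/{n}0.png',p); np.savez(f'{n}0.npz',p=p,d=d,W=pts(d,i))
    T=np.linalg.inv(i['world_to_cam']);print(n,T[:3,3],T[:3,2])
o=st();print(o)
E
```

```text
scene [ 0.9874 -0.4034  1.0035] [-0.4517  0.3658 -0.8137]
top [0.184  0.0009 1.833 ] [ 0.1844 -0.0079 -0.9828]
{'time_s': 0.1, 'qpos': array([ 1.0344,  0.3004,  1.5215,  0.    ,  1.3207, -0.0666]), 'joint_vel': array([ 0.0002, -0.0013, -0.0001,  0.0014, -0.0003, -0.0009]), 'tau': array([  0.0008, -53.2637, -35.3284,   0.0709,   0.0235,  -0.0001]), 'ee_pos': array([0.2488, 0.4902, 0.1705]), 'eef_rot': array([-3.1406, -0.0001,  2.6718]), 'force': array([ 0.2553, -0.1468,  0.3885]), 'moment': array([ 0.0313, -0.0104,  0.0312]), 'grip_force': 0.0, 'grip_width': 0.09382027909448666}
```

View pics/scene0.png

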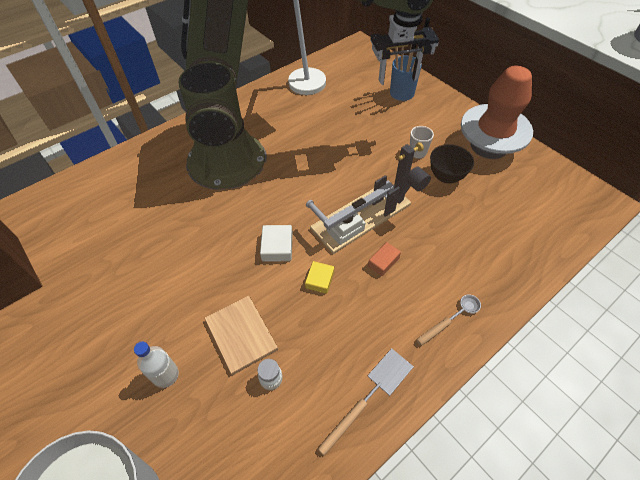

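View pics/top0.png

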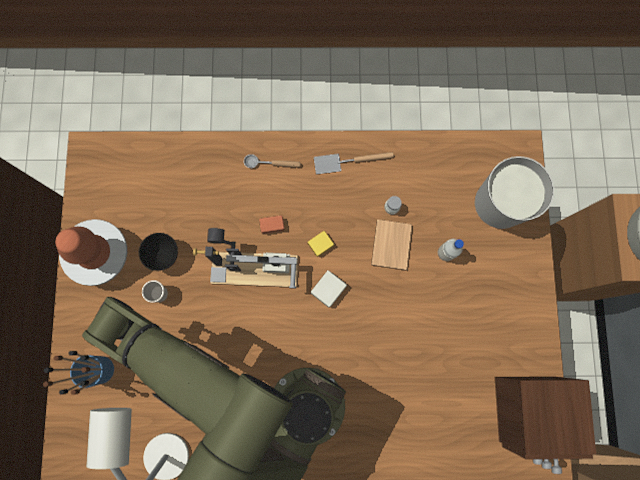

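The scene picture shows the press (360,205), with the real cap under its beam at (345,225). Look-alikes are the loose white block at (277,243) and the yellow block at (320,277). The board is at (240,335) and the jar at (269,375). I choose the smaller white block on the mould under the beam, and will check it in a crop while measuring.

```bash
python3 - <<'E'
from h import *
S=np.load('scene0.npz'); c=S['p'][130:260,270:450]; cv2.imwrite('pics/crop0.png',cv2.resize(c,None,fx=4.4,fy=4.4,interpolation=cv2.INTER_CUBIC))
for n in('scene','top'):
    D=np.load(n+'0.npz'); W=D['W'];ok=D['d']>0
    def at(nm,box,z0,z1):
        u0,v0,u1,v1=box; w=W[v0:v1,u0:u1].reshape(-1,3); w=w[(w[:,2]>z0)&(w[:,2]<z1)]
        if len(w)<5: print(n,nm,len(w));return
        r=cv2.minAreaRect((w[:,:2]*1000).astype(np.float32)); print(n,nm,len(w),'med z',np.median(w[:,2]),'rect',np.round(r[0],1),np.round(r[1],1),round(r[2],1))
    if n=='scene':
        at('board',(195,285,290,385),.012,.024); at('white',(255,220,300,270),.02,.06); at('yellow',(300,255,340,300),.015,.06)
        at('base',(300,180,420,255),.010,.020); at('post',(385,135,420,200),.205,.225); at('handle',(300,190,330,230),.09,.13)
        at('capregion',(320,200,370,245),.066,.078); at('clay',(365,240,405,280),.02,.05)
    else:
        at('board',(365,210,420,280),.012,.024); at('white',(305,265,355,312),.02,.06); at('yellow',(305,230,338,260),.015,.06)
        at('base',(205,245,303,295),.010,.020); at('post',(190,225,240,275),.205,.225); at('handle',(285,250,303,295),.09,.13)
        at('capregion',(255,245,303,290),.066,.078);at('clay',(255,210,290,238),.02,.05)
E
```

```text
scene board 3189 med z 0.018579199511175037 rect [ 572.  -299.6] [120.  238.9] 81.3
scene white 995 med z 0.04107951050179082 rect [382.7 -75.7] [81.7 97.2] 50.7
scene yellow 620 med z 0.030304953181703065 rect [538.1 -50.4] [60.6 73.2] 33.7
scene base 1264 med z 0.01548163391474433 rect [451.6 174.3] [290.1 112.7] 87.7
scene post 111 med z 0.21430109638740868 rect [479.9 312.3] [58.8 31.6] 84.9
scene handle 212 med z 0.10229823730684384 rect [426.8  38.9] [22.7 98.2] 84.8
scene capregion 215 med z 0.07326349331874316 rect [467.1  99.8] [71.7 61.9] 88.6
scene clay 546 med z 0.03511273686156419 rect [606.1 115.6] [50.1 82.1] 8.9
top board 1330 med z 0.017885659660931585 rect [ 537.7 -285.9] [134.1 250.3] 80.9
top white 705 med z 0.04025652595597595 rect [380.1 -73.3] [81.5 95.9] 51.3
top yellow 369 med z 0.0293098740109754 rect [535.5 -48.7] [61.3 70.4] 35.3
top base 1153 med z 0.014966342941188593 rect [447.7 179.6] [332.4 161.6] 89.1
top post 89 med z 0.21284097948232605 rect [476.3 313.5] [61.3 29. ] 88.9
top handle 202 med z 0.10157596397832513 rect [424.8  49.8] [35.8 97.9] 89.7
top capregion 182 med z 0.07247711910830912 rect [465.1 102.1] [70.6 59.5] 86.6
top clay 349 med z 0.034072459418954315 rect [603.6 118.1] [53.7 79.4] 8.2
```

View pics/crop0.png

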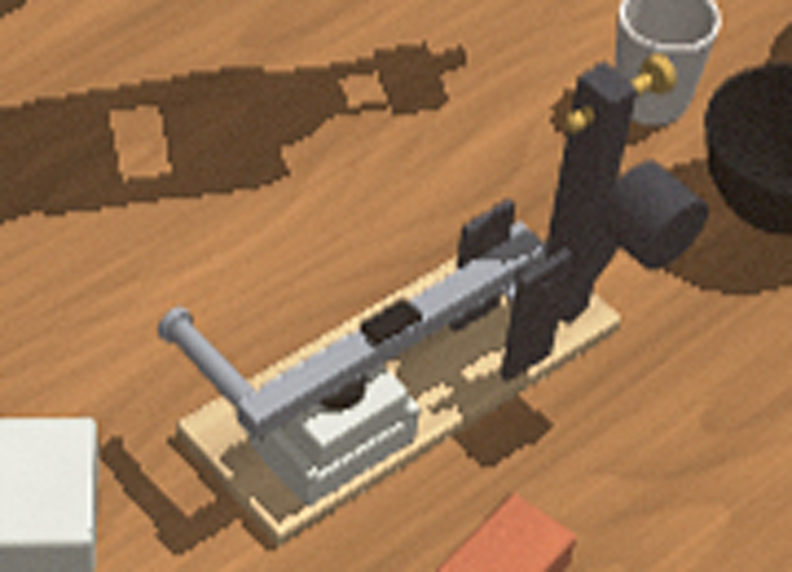

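The crop confirms the choice: the small white cap sits on the mould under the beam foot at crop (360,405). The handle runs from (175,325) to (255,385), and the brass screw tip is at (575,120).

```bash
python3 - <<'E'
from h import *
for n in('scene','top'):
    D=np.load(n+'0.npz'); W=D['W']; P=D['p'].astype(int)
    hsv=cv2.cvtColor(D['p'],cv2.COLOR_BGR2HSV)
    inp=(abs(W[...,0]-.46)<.1)&(W[...,1]>0)&(W[...,1]<.36)
    # beam+handle top
    m=inp&(W[...,2]>.098)&(W[...,2]<.112)
    b=W[m&(W[...,0]>.452)&(W[...,0]<.49)&(W[...,1]>.04)&(W[...,1]<.2)]
    k=np.polyfit(b[:,1],b[:,0],1);print(n,'beam',len(b),'x=%.4f y + %.4f'%tuple(k),'ymin',np.percentile(b[:,1],[0,2,5]),'z',np.median(b[:,2]))
    h=W[inp&(W[...,2]>.088)&(W[...,2]<.112)&(W[...,0]<.446)&(W[...,1]<.07)]
    k=np.polyfit(h[:,0],h[:,1],1);print(' handle',len(h),'y=%.4f x + %.4f'%tuple(k),'xr',np.percentile(h[:,0],[0,2,50,98,100]),'z',np.percentile(h[:,2],[50,95]))
    # brass
    m=inp&(W[...,2]>.17)&(W[...,2]<.22)&(hsv[...,1]>100)&(hsv[...,0]>10)&(hsv[...,0]<35)&(D['p'].max(2)>60)
    v,u=np.nonzero(m); q=W[m]; o=np.argsort(q[:,1]); print(' brass');print(np.c_[u,v,q][o])
    m=inp&(W[...,2]>.205)&(W[...,2]<.225)&(hsv[...,1]<80); q=W[m];print(' post',np.percentile(q,[2,50,98],axis=0))
    # cap top
    q=W[inp&(W[...,2]>.068)&(W[...,2]<.078)&(W[...,1]<.15)&(hsv[...,1]<60)&(D['p'].max(2)>120)]; r=cv2.minAreaRect((q[:,:2]*1000).astype(np.float32));print(' cap',len(q),r)
    # board
    m=((W[...,2]>.014)&(W[...,2]<.022)&(abs(W[...,0]-.55)<.2)&(abs(W[...,1]+.29)<.15)).astype(np.uint8)
    m=cv2.morphologyEx(m,cv2.MORPH_OPEN,np.ones((5,5)))
    c,l,s,_=cv2.connectedComponentsWithStats(m); i=1+s[1:,4].argmax(); q=W[l==i]; r=cv2.minAreaRect((q[:,:2]*1000).astype(np.float32));print(' board',len(q),r,np.median(q[:,2]))
E
```

```text
scene beam 401 x=0.0505 y + 0.4655 ymin [0.0403 0.0417 0.0468] z 0.10550583799564328
 handle 148 y=-0.0435 x + 0.0577 xr [0.3775 0.3788 0.4068 0.4437 0.4454] z [0.1019 0.1065]
 brass
[[398.     158.       0.4752   0.2658   0.1963]
 [399.     159.       0.4785   0.2664   0.1949]
 [399.     158.       0.4775   0.267    0.1974]
 [398.     157.       0.4734   0.2674   0.1976]
 [400.     159.       0.4803   0.2683   0.195 ]
 [399.     157.       0.4753   0.269    0.198 ]
 [400.     157.       0.4784   0.2691   0.2003]
 [400.     158.       0.4785   0.2698   0.1964]
 [399.     156.       0.4738   0.2702   0.1997]
 [401.     157.       0.4807   0.2703   0.2012]
 [401.     158.       0.481    0.2707   0.1977]
 [400.     156.       0.4759   0.2716   0.2004]
 [401.     159.       0.4805   0.2722   0.1927]
 [400.     155.       0.474    0.2734   0.2014]
 [402.     158.       0.481    0.2749   0.1951]
 [401.     156.       0.4765   0.275    0.1988]
 [402.     157.       0.4797   0.2759   0.197 ]
 [401.     155.       0.4752   0.2759   0.2008]
 [403.     157.       0.4827   0.276    0.1992]
 [402
[... 7653 characters left out ...]
[194.     248.       0.4893   0.3426   0.1993]
 [194.     250.       0.4833   0.3426   0.1979]
 [193.     253.       0.4729   0.344    0.2043]
 [193.     250.       0.4819   0.3441   0.2058]
 [193.     249.       0.4854   0.3446   0.2036]
 [193.     251.       0.4796   0.3448   0.2018]
 [193.     254.       0.4708   0.3451   0.1988]
 [193.     255.       0.4679   0.3453   0.1972]]
 post [[0.4616 0.2858 0.2055]
 [0.4762 0.2957 0.2133]
 [0.4899 0.3063 0.2202]]
 cap 151 ((465.5169677734375, 101.43055725097656), (69.02950286865234, 58.51357650756836), 86.24174499511719)Traceback (most recent call last):
  File "<stdin>", line 21, in <module>
ValueError: attempt to get argmax of an empty sequence
```

```bash
cat >> h.py <<'E'
O=np.array([.467,.099,0]); YP=-.05
def to(pos,yaw=np.pi+YP):
    "world TCP target (tool down, tool y along press y) -> tool-frame shift mm, rotvec"
    o=st(); Rc=R.from_euler('xyz',o['eef_rot']); Rt=R.from_euler('xyz',[np.pi,0,yaw])
    return 1000*Rc.inv().apply(np.array(pos)-o['ee_pos']), (Rc.inv()*Rt).as_rotvec()
def w(xp,yp,z): return O+R.from_euler('z',YP).apply([xp,yp,z])
E
python3 - <<'E'
from h import *
print(w(-50,-60,0) if 0 else w(-.05,-.06,.076)); print(to(w(-.05,-.06,.17))); print(to(w(-.05,-.06,.076)))
E
```

```text
[0.4141 0.0416 0.076 ]
(array([-350.4033, -325.2383,    0.7594]), array([-0.001 , -0.0003, -0.4198]))
(array([-350.4096, -325.1454,   94.7593]), array([-0.001 , -0.0003, -0.4198]))
```

Units first: shifts go in shares of 80 cm and turns go in shares of 2 pi rad. So -350 mm is -0.4375, -325 mm is -0.4063, -0.42 rad is -0.0668.

Request:
arm_command:
  plan:
    - [[-0.4375, -0.4063, 0.0013, 0, 0, -0.0668, -1], [-0.4375, -0.4063, 0.0013, 0, 0, -0.0668, -1], [-0.4375, -0.4063, 0.0013, 0, 0, -0.0668, -1], [-0.4375, -0.4063, 0.0013, 0, 0, -0.0668, -1], [-0.4375, -0.4063, 0.0013, 0, 0, -0.0668, -1], [-0.4375, -0.4063, 0.0013, 0, 0, -0.0668, -1], [-0.4375, -0.4063, 0.0013, 0, 0, -0.0668, -1], [-0.4375, -0.4063, 0.0013, 0, 0, -0.0668, -1], [-0.4375, -0.4063, 0.0013, 0, 0, -0.0668, -1], [-0.4375, -0.4063, 0.0013, 0, 0, -0.0668, -1], [-0.4375, -0.4063, 0.0013, 0, 0, -0.0668, -1], [-0.4375, -0.4063, 0.0013, 0, 0, -0.0668, -1]]

```text
time_s: 1.3
ee_pos: [0.4137, 0.0419, 0.1697]
eef_rot: [3.141, -0.001, 3.09]
force: [0.1, -0.4, 0.3]
grip_width: 0.0942
grip_force: 0.0
```

```bash
python3 - <<'E'
from h import *
o=st(); print(o['time_s'],o['ee_pos'],o['eef_rot'],o['force'],o['moment'],to(w(-.05,-.06,.076)))
p,d,i=grab('wrist'); cv2.imwrite('pics/w1.png',p); W=pts(d,i)
h=W[(W[...,2]>.09)&(W[...,2]<.112)&(W[...,0]<.446)&(W[...,0]>.385)&(W[...,1]<.1)&(W[...,1]>0)]
print(len(h), np.polyfit(h[:,0],h[:,1],1), np.median(h,0), np.percentile(h[:,2],95))
b=W[(W[...,2]>.098)&(W[...,2]<.112)&(W[...,0]>.455)&(W[...,0]<.49)&(W[...,1]>0)&(W[...,1]<.2)]
if len(b): print(len(b),np.polyfit(b[:,1],b[:,0],1),np.percentile(b[:,1],[1,5]))
E
```

```text
1.3 [0.4137 0.0419 0.1697] [ 3.1415 -0.0007  3.0901] [ 0.0761 -0.3987  0.3469] [ 0.0647 -0.0355  0.0163] (array([-0.4024, -0.3513, 93.6791]), array([ 0.0001, -0.0007, -0.0015]))
1314 [-0.0416  0.0603] [0.4145 0.0431 0.1025] 0.10430138184827879
3406 [0.0378 0.4617] [0.0321 0.0378]
```

In the tool's units: 94 mm is 0.1175, 80 mm is 0.1.

Request:
arm_command:
  plan:
    - [[0, 0.0013, 0.05, 0, 0, 0, -1], [0, 0.0013, 0.1, 0, 0, 0, -1], [0, 0.0013, 0.1175, 0, 0, 0, -1], [0, 0.0013, 0.1175, 0, 0, 0, 0.3], [0, 0.0013, 0.1175, 0, 0, 0, 1], [0, 0.0013, 0.1175, 0, 0, 0, 1], [0, 0.0013, 0.1175, 0, 0, 0, 1], [0, 0.0013, 0.1175, 0, 0, 0, 1], [0, 0.0013, 0.1175, 0, 0, 0, 1], [0, 0.0013, 0.1175, 0, 0, 0, 1]]
  squeeze: 12

```text
time_s: 2.35
ee_pos: [0.4141, 0.0431, 0.0761]
eef_rot: [3.142, 0.0, 3.092]
force: [-0.1, 0.4, -0.1]
grip_width: 0.0413
grip_force: 0.0
```

```bash
cat >> h.py <<'E'
def show():
    o=st(); print(round(o['time_s'],2),o['ee_pos'],o['eef_rot'],'F',o['force'],'M',o['moment'],'g',o['grip_width'],o['grip_force'])
E
python3 - <<'E'
from h import *
show()
E
```

```text
2.35 [0.4141 0.0431 0.0761] [3.1416 0.0003 3.0917] F [-0.0774  0.3783 -0.0875] M [0.0677 0.0597 0.0023] g 0.04130366078854027 0.0
```

Request:
arm_command:
  plan:
    - [[0, 0, 0, 0, 0, 0, 1], [0, 0, 0, 0, 0, 0, 1], [0, 0, 0, 0, 0, 0, 1], [0, 0, 0, 0, 0, 0, 1], [0, 0, 0, 0, 0, 0, 1], [0, 0, 0, 0, 0, 0, 1]]

```text
time_s: 2.95
ee_pos: [0.414, 0.0432, 0.0759]
eef_rot: [-3.142, -0.0, 3.092]
force: [0.1, -0.3, 0.2]
grip_width: 0.0005
grip_force: 0.0
```

```bash
python3 - <<'E'
from h import *
show()
p,d,i=grab('wrist'); S,ds,i2=grab('scene'); 
a=cv2.resize(S[130:260,270:450],(560,404),interpolation=cv2.INTER_CUBIC)
b=cv2.resize(p,(238,178)); o=np.zeros((404,800,3),np.uint8);o[:,:560]=a;o[:178,560:798]=b; cv2.imwrite('pics/c2.png',o)
W=pts(ds,i2);h=W[(W[...,2]>.088)&(W[...,2]<.2)&(W[...,0]<.40)&(W[...,0]>.36)&(W[...,1]<.1)&(W[...,1]>0)];print(len(h),np.median(h,0))
E
```

```text
2.95 [0.414  0.0432 0.0759] [-3.1416 -0.      3.0918] F [ 0.1382 -0.3128  0.1901] M [0.0458 0.0058 0.0039] g 0.0004658481166147602 0.0
40 [0.3839 0.0369 0.1003]
```

View pics/c2.png

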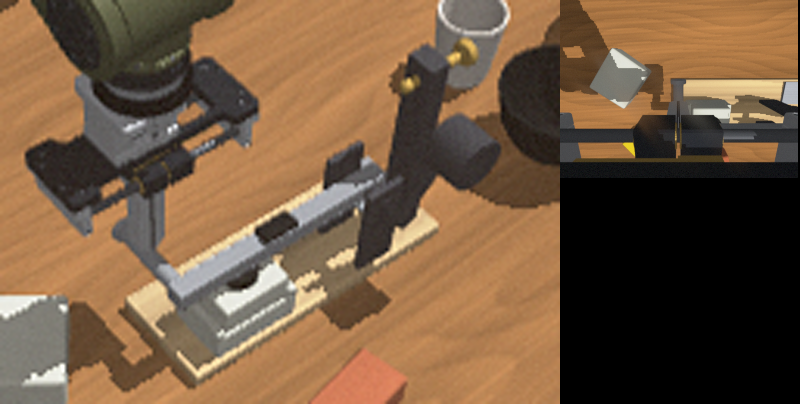

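The combined picture shows the beam still level, and the closed fingers near the handle at about (140,240). The opening reads 0, so I'll look closer.

```bash
python3 - <<'E'
from h import *
p,d,i=grab('wrist'); S,ds,i2=grab('scene')
a=cv2.resize(S[180:240,290:345],(440,480),interpolation=cv2.INTER_CUBIC)
print('wrist bar proj',proj([.414,.043,.095],i),proj([.384,.044,.095],i),proj([.414,.043,.076],i)); print('scene bar',proj([.414,.043,.095],i2),proj(st()['ee_pos'],i2))
b=cv2.resize(p[200:480,150:450],(360,336)); o=np.zeros((480,800,3),np.uint8);o[:,:440]=a;o[:336,440:]=b; cv2.imwrite('pics/c3.png',o)
# depth at pixels around the gap
u,v=map(int,proj([.414,.043,.095],i)); 
W=pts(d,i)
for vv in range(260,460,20): print(vv,[tuple(np.round(W[vv,uu]*1000).astype(int)) for uu in (300,310,320,330)])
E
```

```text
wrist bar proj (np.float64(317.4079852938566), np.float64(276.92080154372314)) (np.float64(316.56965644946416), np.float64(227.5752377896922)) (np.float64(317.43138381538284), np.float64(267.1020510694696))
scene bar (np.float64(317.008408886335), np.float64(211.0881030848405)) (np.float64(317.16346924754555), np.float64(215.47984036809868))
260 [(np.int64(431), np.int64(27), np.int64(1)), (np.int64(401), np.int64(39), np.int64(103)), (np.int64(401), np.int64(45), np.int64(103)), (np.int64(402), np.int64(51), np.int64(100))]
280 [(np.int64(404), np.int64(35), np.int64(126)), (np.int64(404), np.int64(40), np.int64(126)), (np.int64(406), np.int64(45), np.int64(124)), (np.int64(405), np.int64(50), np.int64(127))]
300 [(np.int64(404), np.int64(36), np.int64(152)), (np.int64(404), np.int64(40), np.int64(152)), (np.int64(405), np.int64(45), np.int64(149)), (np.int64(405), np.int64(49), np.int64(151))]
320 [(np.int64(380), np.int64(41), np.int64(219)), (np.int64(382), np.int64(43), np.int64(216)), (np.int64(406), np.int64(44), np.int64(167)), (np.int64(381), np.int64(48), np.int64(218))]
34
[... 429 characters left out ...]
p.int64(389), np.int64(43), np.int64(229)), (np.int64(391), np.int64(45), np.int64(226)), (np.int64(386), np.int64(47), np.int64(233))]
400 [(np.int64(390), np.int64(41), np.int64(233)), (np.int64(393), np.int64(43), np.int64(229)), (np.int64(574), np.int64(38), np.int64(1)), (np.int64(391), np.int64(47), np.int64(233))]
420 [(np.int64(395), np.int64(41), np.int64(232)), (np.int64(404), np.int64(42), np.int64(223)), (np.int64(394), np.int64(45), np.int64(234)), (np.int64(396), np.int64(47), np.int64(232))]
440 [(np.int64(390), np.int64(41), np.int64(242)), (np.int64(391), np.int64(43), np.int64(242)), (np.int64(391), np.int64(45), np.int64(242)), (np.int64(391), np.int64(46), np.int64(242))]
```

View pics/c3.png

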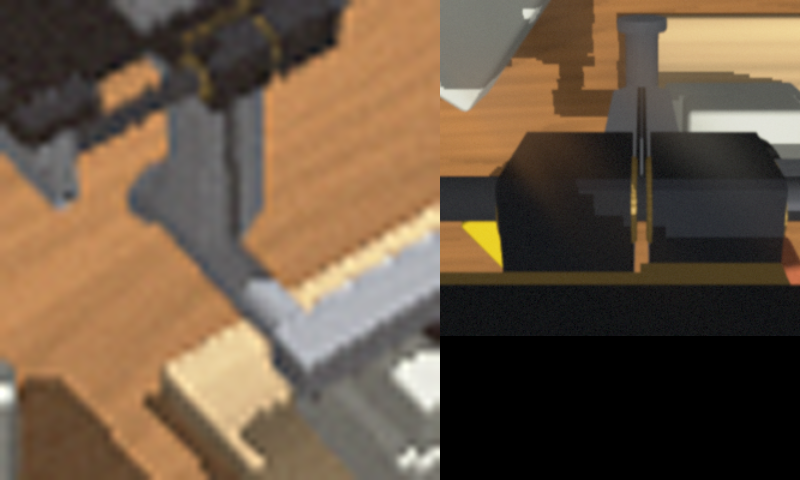

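The close-up shows the closed fingertips ending at or above the bar's top, at about (240,240) in the left crop, rather than around it. I'll measure their lower end.

```bash
python3 - <<'E'
from h import *
for n in('scene','wrist'):
    p,d,i=grab(n); W=pts(d,i)
    m=(W[...,0]>.395)&(W[...,0]<.432)&(W[...,1]>.02)&(W[...,1]<.07)&(W[...,2]>.05)&(W[...,2]<.18)
    q=W[m]; print(n)
    for z in np.arange(.05,.18,.008):
        s=q[(q[:,2]>=z)&(q[:,2]<z+.008)]
        if len(s): print(round(z,3),len(s),'x',s[:,0].min(),s[:,0].max(),'y',s[:,1].min(),s[:,1].max())
E
```

```text
scene
0.09 8 x 0.3981185436042024 0.42781550303285054 y 0.03377246888195934 0.03660374180233128
0.098 36 x 0.39567599248948093 0.4305101094290994 y 0.032606925773136564 0.046067563768327435
0.106 5 x 0.42301545668567564 0.4272168293045914 y 0.03604207949947735 0.0422588680039887
0.114 15 x 0.40916028517089975 0.4261035200366564 y 0.03040311977838972 0.05300073231401181
0.122 23 x 0.4050828021867473 0.42510334703910135 y 0.029148832753651488 0.052642023408662364
0.13 20 x 0.40619181081970734 0.42574041704603305 y 0.02890047118031186 0.05225913356016437
0.138 26 x 0.4034112216178254 0.42577824838607115 y 0.02830179961100393 0.053841635849680713
0.146 24 x 0.4061676210650811 0.4252784668446653 y 0.028063770047182024 0.053010829536183635
0.154 25 x 0.40678131382781724 0.42632091994461474 y 0.02801307402622144 0.05058393827137647
0.162 23 x 0.40781331754977757 0.4262438571135806 y 0.028302769168749076 0.05278331008535292
0.17 26 x 0.40779591795792836 0.42592527285863346 y 0.028196344990404687 0.05326511326284211
0.178 3 x 0.42173885217390383 0.42547399633092375 y 0.031968591462108065 0.04
[... 445 characters left out ...]
 y 0.03125000836195797 0.055708271787119915
0.13 336 x 0.40319804242930496 0.41501550526973435 y 0.031136026438851577 0.05583294461382507
0.138 385 x 0.40312577251528164 0.4213795391230901 y 0.031029560168695878 0.05591806475039646
0.146 398 x 0.4028243116120479 0.40616555369657764 y 0.031008786529980962 0.055919953861790814
0.154 443 x 0.40302690816631886 0.40636107045599895 y 0.031085166749542564 0.05604476342299791
0.162 121 x 0.40323871662440736 0.40631534267597036 y 0.03217095045038475 0.04820304313049466
0.17 118 x 0.40366184953999273 0.40636781945893863 y 0.04113203611604963 0.04606002810488528
0.178 27 x 0.40368246091544857 0.4083000638251117 y 0.04127125308788223 0.04588444473411769
```

In the tool's units: -4 mm is -0.005.

Request:
arm_command:
  plan:
    - [[0, 0, -0.005, 0, 0, 0, -0.3], [0, 0, -0.005, 0, 0, 0, -0.3], [0, 0, -0.005, 0, 0, 0, -0.3], [0, 0, -0.005, 0, 0, 0, -0.3], [0, 0, -0.005, 0, 0, 0, -0.3], [0, 0, -0.005, 0, 0, 0, -0.3], [0, 0, -0.005, 0, 0, 0, -0.3], [0, 0, -0.005, 0, 0, 0, -0.3]]

```text
time_s: 4.05
ee_pos: [0.414, 0.0432, 0.0799]
eef_rot: [-3.142, -0.0, 3.092]
force: [-0.1, 0.3, -0.3]
grip_width: 0.0598
grip_force: 0.0
```

```bash
python3 - <<'E'
from h import *
show()
for n in('scene','wrist'):
    p,d,i=grab(n); W=pts(d,i)
    for nm,a,b in(('L',-.04,.033),('R',.053,.14)):
        m=(W[...,0]>.395)&(W[...,0]<.432)&(W[...,1]>a)&(W[...,1]<b)&(W[...,2]>.05)&(W[...,2]<.2)
        q=W[m]; print(n,nm,len(q), np.percentile(q[:,2],[0,2,5,20]) if len(q) else '', q[:,1].min(),q[:,1].max())
E
```

```text
4.05 [0.414  0.0432 0.0799] [-3.1416 -0.      3.0918] F [-0.0705  0.3127 -0.2923] M [ 0.0426  0.0097 -0.0388] g 0.059794530062225945 0.0
scene L 124 [0.1167 0.1217 0.1245 0.1333] -0.0015904205616819045 0.012336362134787004
scene R 158 [0.1155 0.1185 0.1208 0.1323] 0.06925355720652959 0.08445097799253504
wrist L 3457 [0.1145 0.12   0.1249 0.1423] 0.001072098877903209 0.013568389991169424
wrist R 3439 [0.1144 0.1201 0.1246 0.1424] 0.07282199189909604 0.08616369889966391
```

Measured both shut and open, the fingertips end about 34 mm short of the reported TCP. I'll allow for that and go 38 mm lower.

In the tool's units: 38 mm is 0.0475, 20 mm is 0.025.

Request:
arm_command:
  plan:
    - [[0, 0, 0.025, 0, 0, 0, -0.3], [0, 0, 0.0475, 0, 0, 0, -0.3], [0, 0, 0.0475, 0, 0, 0, 0.3], [0, 0, 0.0475, 0, 0, 0, 1], [0, 0, 0.0475, 0, 0, 0, 1], [0, 0, 0.0475, 0, 0, 0, 1], [0, 0, 0.0475, 0, 0, 0, 1], [0, 0, 0.0475, 0, 0, 0, 1], [0, 0, 0.0475, 0, 0, 0, 1], [0, 0, 0.0475, 0, 0, 0, 1], [0, 0, 0.0475, 0, 0, 0, 1], [0, 0, 0.0475, 0, 0, 0, 1]]
  squeeze: 12

```text
time_s: 5.35
ee_pos: [0.4142, 0.0433, 0.0422]
eef_rot: [3.141, 0.0, 3.092]
force: [-1.8, 3.8, 4.7]
grip_width: 0.0158
grip_force: 12.0
```

```bash
python3 - <<'E'
from h import *
show()
E
```

```text
5.35 [0.4142 0.0433 0.0422] [3.1413 0.0004 3.0917] F [-1.7662  3.8132  4.6725] M [ 0.6936  0.1704 -0.0199] g 0.015838334402912876 12.000099420547485
```

In the tool's units: -60 mm is -0.075, -54 mm is -0.0675.

Request:
arm_command:
  plan:
    - [[0, 0, -0.0025, 0, 0, 0, 1], [0, 0.0003, -0.0075, 0, 0, 0, 1], [0, 0.0005, -0.015, 0, 0, 0, 1], [0, 0.001, -0.0225, 0, 0, 0, 1], [0, 0.0018, -0.03, 0, 0, 0, 1], [0, 0.0029, -0.0375, 0, 0, 0, 1], [0, 0.004, -0.045, 0, 0, 0, 1], [0, 0.0056, -0.0525, 0, 0, 0, 1], [0, 0.0073, -0.06, 0, 0, 0, 1], [0, 0.0093, -0.0675, 0, 0, 0, 1], [0, 0.0115, -0.075, 0, 0, 0, 1]]
  squeeze: 15

```text
time_s: 6.45
ee_pos: [0.4144, 0.052, 0.1025]
eef_rot: [-3.141, -0.0, 3.092]
force: [1.8, -5.5, -3.4]
grip_width: 0.0154
grip_force: 15.0
```

```bash
cat >> h.py <<'E'
G0=np.array([.4142,.0433,.0415])
def arc(ths):
    "tool shifts (mm) from the current TCP for beam angles; gripper down"
    o=st(); 
    out=[]
    d=R.from_euler('z',YP).apply(o['ee_pos']-G0)*1; d=R.from_euler('z',-YP).apply(o['ee_pos']-G0)
    print('th now %.3f rerr(mm) %.1f'%(np.arctan2(d[2],.2-d[1]),1000*(np.hypot(d[2],.2-d[1])-.2)))
    for t in ths:
        p=G0+R.from_euler('z',YP).apply([0,.2*(1-np.cos(t)),.2*np.sin(t)]); s,_=to(p); print(round(t,2),np.round(s,1))
E
python3 - <<'E'
from h import *
show(); arc(np.arange(.34,.71,.03))
p,d,i=grab('scene'); W=pts(d,i); q=W[(W[...,2]>.11)&(W[...,0]>.455)&(W[...,0]<.49)&(W[...,1]>0)&(W[...,1]<.22)]; print(len(q),q[:,2].max(), np.polyfit(q[:,1],q[:,2],1))
E
```

```text
6.45 [0.4144 0.052  0.1025] [-3.1406 -0.0001  3.0918] F [ 1.8259 -5.4653 -3.4235] M [-1.1505 -0.2952 -0.0589] g 0.015351090731618307 15.001316517591476
th now 0.309 rerr(mm) 0.8
0.34 [-0.2  2.8 -5.7]
0.37 [ -0.2   4.8 -11.4]
0.4 [ -0.2   7.1 -16.9]
0.43 [ -0.2   9.5 -22.4]
0.46 [ -0.2  12.1 -27.8]
0.49 [ -0.2  14.8 -33.2]
0.52 [ -0.2  17.7 -38.4]
0.55 [ -0.2  20.8 -43.6]
0.58 [ -0.2  24.  -48.7]
0.61 [ -0.2  27.3 -53.6]
0.64 [ -0.2  30.8 -58.5]
0.67 [ -0.2  34.5 -63.3]
0.7 [ -0.2  38.3 -67.9]
651 0.4218835059319964 [-0.6318  0.2203]
```

In the tool's units: -63 mm is -0.0788, -38.3 mm is -0.0479.

Request:
arm_command:
  plan:
    - [[0, 0.0035, -0.0069, 0, 0, 0, 1], [0, 0.0061, -0.014, 0, 0, 0, 1], [0, 0.009, -0.0213, 0, 0, 0, 1], [0, 0.012, -0.028, 0, 0, 0, 1], [0, 0.0153, -0.0348, 0, 0, 0, 1], [0, 0.0188, -0.0413, 0, 0, 0, 1], [0, 0.0224, -0.0479, 0, 0, 0, 1], [0, 0.0263, -0.0543, 0, 0, 0, 1], [0, 0.0303, -0.0606, 0, 0, 0, 1], [0, 0.0344, -0.0669, 0, 0, 0, 1], [0, 0.0388, -0.0729, 0, 0, 0, 1], [0, 0.0434, -0.0788, 0, 0, 0, 1]]

```text
time_s: 7.7
ee_pos: [0.4161, 0.0839, 0.1667]
eef_rot: [-3.135, 0.001, 3.091]
force: [-7.3, -28.9, 19.0]
grip_width: 0.017
grip_force: 15.0
```

```bash
python3 - <<'E'
from h import *
show(); arc(np.arange(.70,1.05,.03))
E
```

```text
7.7 [0.4161 0.0839 0.1667] [-3.1351  0.0007  3.0909] F [ -7.2537 -28.938   18.9849] M [-5.6297  1.638  -0.0289] g 0.01703064809507735 14.992910027503967
th now 0.666 rerr(mm) 2.6
0.7 [-0.1  6.3 -3.7]
0.73 [-0.1 10.2 -8.3]
0.76 [ -0.1  14.3 -12.7]
0.79 [ -0.1  18.4 -17. ]
0.82 [ -0.1  22.7 -21.2]
0.85 [ -0.1  27.2 -25.3]
0.88 [ -0.1  31.7 -29.2]
0.91 [ -0.1  36.4 -33. ]
0.94 [ -0.1  41.1 -36.6]
0.97 [ -0.1  46.  -40.1]
1.0 [ -0.1  51.  -43.5]
1.03 [ -0.1  56.  -46.7]
```

A radial force has built up because the bar turns and slips between the pads. I'll measure the true beam angle before easing the grip.

```bash
cat >> h.py <<'E'
def beamang(save=None):
    for n in('scene','top'):
        p,d,i=grab(n); W=pts(d,i)
        if save: cv2.imwrite(f'pics/{save}_{n}.png',p)
        q=(W-O).reshape(-1,3)@R.from_euler('z',YP).as_matrix()  # press frame
        c=p.reshape(-1,3).astype(int)
        r=np.hypot(q[:,1]-.14,q[:,2]-.095)
        # handle points outside the gripper: near the flange or between pads and beam
        m=((q[:,0]<-.062)&(q[:,0]>-.088)|(q[:,0]>-.034)&(q[:,0]<-.014))&(abs(r-.2)<.016)&(q[:,2]>.09)
        t=np.arctan2(q[m,2]-.095,.14-q[m,1])
        m2=(abs(q[:,0])<.009)&(r>.03)&(r<.205)&(q[:,2]>.11)&(q[:,1]<.17)
        t2=np.arctan2(q[m2,2]-.095,.14-q[m2,1]); off=r[m2]*0+np.arctan2(.010,r[m2])
        print(n,'handle',m.sum(),np.percentile(t,[10,50,90]) if m.sum() else '','r',np.median(r[m]) if m.sum() else '','| beam top',m2.sum(),np.percentile(t2-off,[10,50,90]) if m2.sum() else '')
E
python3 - <<'E'
from h import *
beamang()
E
```

```text
scene handle 68 [0.6162 0.6512 0.6829] r 0.20667912675115602 | beam top 175 [0.5767 0.651  0.7115]
top handle 7 [0.6612 0.6742 0.6869] r 0.19935867838614874 | beam top 42 [0.61   0.6699 0.7767]
```

In the tool's units: -3.5 mm is -0.0044, -2 mm is -0.0025.

Request:
arm_command:
  plan:
    - [[0, -0.0025, -0.0006, 0, 0, 0, 1], [0, -0.0044, -0.0013, 0, 0, 0, 1], [0, -0.0044, -0.0013, 0, 0, 0, 1]]
  squeeze: 6

```text
time_s: 8.1
ee_pos: [0.4164, 0.0832, 0.1664]
eef_rot: [-3.141, 0.001, 3.092]
force: [4.1, -5.2, 2.5]
grip_width: 0.016
grip_force: 6.0
```

```bash
python3 - <<'E'
from h import *
show(); arc(np.arange(.70,1.05,.03))
E
```

```text
8.1 [0.4164 0.0832 0.1664] [-3.1412  0.0012  3.0916] F [ 4.1234 -5.1917  2.5315] M [-1.059  -0.611  -0.0348] g 0.015965069894279378 6.0011666268110275
th now 0.663 rerr(mm) 3.0
0.7 [ 0.2  7.1 -3.9]
0.73 [ 0.2 11.  -8.5]
0.76 [  0.2  15.1 -12.9]
0.79 [  0.1  19.3 -17.2]
0.82 [  0.1  23.6 -21.3]
0.85 [  0.1  28.1 -25.3]
0.88 [  0.1  32.6 -29.2]
0.91 [  0.1  37.3 -33. ]
0.94 [  0.1  42.1 -36.6]
0.97 [  0.1  47.  -40.1]
1.0 [  0.1  52.  -43.4]
1.03 [  0.1  57.1 -46.6]
```

In the tool's units: 42.9 mm is 0.0536, -40.7 mm is -0.0509.

Request:
arm_command:
  plan:
    - [[0, 0.0043, -0.0053, 0, 0, 0, 1], [0, 0.009, -0.011, 0, 0, 0, 1], [0, 0.0141, -0.0165, 0, 0, 0, 1], [0, 0.0193, -0.022, 0, 0, 0, 1], [0, 0.0246, -0.0273, 0, 0, 0, 1], [0, 0.0301, -0.0323, 0, 0, 0, 1], [0, 0.0358, -0.0373, 0, 0, 0, 1], [0, 0.0416, -0.042, 0, 0, 0, 1], [0, 0.0475, -0.0465, 0, 0, 0, 1], [0, 0.0536, -0.0509, 0, 0, 0, 1]]

```text
time_s: 9.1
ee_pos: [0.4185, 0.126, 0.2078]
eef_rot: [-3.141, 0.002, 3.092]
force: [0.4, -6.1, 8.6]
grip_width: 0.0156
grip_force: 6.0
```

```bash
python3 - <<'E'
from h import *
show(); arc([1.0,1.1,1.2,1.3,1.4,1.5,1.6]); beamang()
E
```

```text
9.1 [0.4185 0.126  0.2078] [-3.1406  0.0015  3.0916] F [ 0.4121 -6.0795  8.607 ] M [-1.2281 -0.1264  0.0074] g 0.015605915563125093 6.006743274629116
th now 0.957 rerr(mm) 3.4
1.0 [ 0.1  9.1 -2. ]
1.1 [  0.1  26.4 -12. ]
1.2 [  0.1  44.7 -20.2]
1.3 [  0.1  63.6 -26.5]
1.4 [  0.1  83.1 -30.9]
1.5 [  0.1 103.  -33.3]
1.6 [  0.1 123.  -33.8]
scene handle 76 [0.9114 0.9424 0.9764] r 0.2067577788652309 | beam top 91 [0.7646 0.894  1.0034]
top handle 11 [0.9602 0.9893 1.0009] r 0.2024039901701567 | beam top 0
```

In the tool's units: 57 mm is 0.0713, 47.4 mm is 0.0593.

Request:
arm_command:
  plan:
    - [[0, 0.0058, -0.005, 0, 0, 0, 1], [0, 0.0121, -0.0094, 0, 0, 0, 1], [0, 0.0185, -0.0138, 0, 0, 0, 1], [0, 0.025, -0.018, 0, 0, 0, 1], [0, 0.0318, -0.0215, 0, 0, 0, 1], [0, 0.0385, -0.0248, 0, 0, 0, 1], [0, 0.0453, -0.0279, 0, 0, 0, 1], [0, 0.0523, -0.0306, 0, 0, 0, 1], [0, 0.0593, -0.0334, 0, 0, 0, 1], [0, 0.0663, -0.0358, 0, 0, 0, 1], [0, 0.0713, -0.0375, 0, 0, 0, 1]]

```text
time_s: 10.3
ee_pos: [0.4209, 0.1838, 0.2367]
eef_rot: [3.142, -0.0, 3.092]
force: [-0.5, 0.7, -0.2]
grip_width: 0.0154
grip_force: 6.0
```

```bash
python3 - <<'E'
from h import *
show(); arc([1.3,1.4,1.5,1.6,1.7]); beamang()
E
```

```text
10.3 [0.4209 0.1838 0.2367] [ 3.1415 -0.0003  3.092 ] F [-0.507   0.6872 -0.1604] M [ 0.0179  0.0838 -0.0415] g 0.015389294124895434 5.998975485563278
th now 1.276 rerr(mm) 4.0
1.3 [-0.3  5.8  2.5]
1.4 [-0.3 25.3 -1.9]
1.5 [-0.3 45.1 -4.3]
1.6 [-0.4 65.1 -4.7]
1.7 [-0.4 85.1 -3.1]
scene handle 85 [1.2325 1.2539 1.289 ] r 0.20676386012755715 | beam top 179 [0.9529 1.1016 1.2666]
top handle 8 [1.3044 1.3123 1.321 ] r 0.2043866702764669 | beam top 0
```

In the tool's units: 36 mm is 0.045, 32 mm is 0.04.

Request:
arm_command:
  plan:
    - [[0, 0, 0, 0, 0, 0, 0.6], [0, 0, 0, 0, 0, 0, 0.49], [0, 0, 0, 0, 0, 0, 0.49], [0, 0.005, -0.0013, 0, 0, 0, 0.49], [0, 0.01, -0.0025, 0, 0, 0, 0.49], [0, 0.0163, -0.0038, 0, 0, 0, 0.49], [0, 0.0225, -0.005, 0, 0, 0, 0.49], [0, 0.0288, -0.0063, 0, 0, 0, 0.49], [0, 0.035, -0.0069, 0, 0, 0, 0.49], [0, 0.04, -0.0075, 0, 0, 0, 0.49], [0, 0.045, -0.0081, 0, 0, 0, 0.49], [0, 0.045, -0.0081, 0, 0, 0, 0.49]]

```text
time_s: 11.6
ee_pos: [0.4227, 0.2197, 0.2431]
eef_rot: [3.141, -0.0, 3.092]
force: [0.6, 1.1, -0.6]
grip_width: 0.024
grip_force: 0.9
```

```bash
python3 - <<'E'
from h import *
show(); arc([1.6,1.7]); beamang('b')
E
```

```text
11.6 [0.4227 0.2197 0.2431] [ 3.1415 -0.0001  3.0922] F [ 0.555   1.1338 -0.5924] M [0.386  0.0271 0.0515] g 0.02397269127540278 0.9264377877116203
th now 1.455 rerr(mm) 3.0
1.6 [-0.3 29.2  1.7]
1.7 [-0.3 49.1  3.3]
scene handle 65 [1.4307 1.4502 1.4789] r 0.20662623554215515 | beam top 273 [1.1309 1.2986 1.3926]
top handle 12 [1.4761 1.5012 1.5176] r 0.2028860038534504 | beam top 0
```

In the tool's units: 20 mm is 0.025, 16 mm is 0.02.

Request:
arm_command:
  plan:
    - [[0, 0.005, 0, 0, 0, 0, 0.49], [0, 0.01, 0, 0, 0, 0, 0.49], [0, 0.015, 0, 0, 0, 0, 0.49], [0, 0.02, 0, 0, 0, 0, 0.49], [0, 0.025, 0, 0, 0, 0, 0.49], [0, 0.025, 0, 0, 0, 0, 0.49]]

```text
time_s: 12.3
ee_pos: [0.4238, 0.2397, 0.2431]
eef_rot: [3.141, 0.0, 3.092]
force: [-0.4, 2.8, 2.3]
grip_width: 0.0241
grip_force: 1.1
```

In the tool's units: 6 mm is 0.0075, 4 mm is 0.005.

Request:
arm_command:
  plan:
    - [[0, 0.0025, 0, 0, 0, 0, 0.49], [0, 0.005, 0, 0, 0, 0, 0.49], [0, 0.0075, 0, 0, 0, 0, 0.49], [0, 0.0075, 0, 0, 0, 0, 0.49]]

```text
time_s: 12.7
ee_pos: [0.424, 0.2453, 0.2429]
eef_rot: [-3.141, -0.0, 3.092]
force: [0.4, 2.7, -1.8]
grip_width: 0.0239
grip_force: 1.1
```

In the tool's units: 5 mm is 0.0063, 4 mm is 0.005.

Request:
arm_command:
  plan:
    - [[0, 0.0025, 0, 0, 0, 0, 0.49], [0, 0.005, 0, 0, 0, 0, 0.49], [0, 0.0063, 0, 0, 0, 0, 0.49], [0, 0.0063, 0, 0, 0, 0, 0.49]]

```text
time_s: 13.1
ee_pos: [0.4243, 0.2504, 0.2431]
eef_rot: [-3.142, -0.0, 3.092]
force: [0.6, 2.3, -2.2]
grip_width: 0.024
grip_force: 1.1
```

In the tool's units: 4 mm is 0.005, 3 mm is 0.0038.

Request:
arm_command:
  plan:
    - [[0, 0.0019, 0, 0, 0, 0, 0.49], [0, 0.0038, 0, 0, 0, 0, 0.49], [0, 0.005, 0, 0, 0, 0, 0.49], [0, 0.005, 0, 0, 0, 0, 0.49]]

```text
time_s: 13.5
ee_pos: [0.4245, 0.2543, 0.2431]
eef_rot: [3.142, -0.0, 3.092]
force: [0.1, 2.3, -1.7]
grip_width: 0.0239
grip_force: 1.1
```

In the tool's units: 4 mm is 0.005, 3 mm is 0.0038.

Request:
arm_command:
  plan:
    - [[0, 0.0019, 0, 0, 0, 0, 0.49], [0, 0.0038, 0, 0, 0, 0, 0.49], [0, 0.005, 0, 0, 0, 0, 0.49], [0, 0.005, 0, 0, 0, 0, 0.49]]

```text
time_s: 13.9
ee_pos: [0.4247, 0.2584, 0.2431]
eef_rot: [3.142, 0.0, 3.092]
force: [0.9, 2.4, -0.6]
grip_width: 0.0243
grip_force: 1.1
```

In the tool's units: 4 mm is 0.005, 3 mm is 0.0038.

Request:
arm_command:
  plan:
    - [[0, 0.0019, 0, 0, 0, 0, 0.49], [0, 0.0038, 0, 0, 0, 0, 0.49], [0, 0.005, 0, 0, 0, 0, 0.49], [0, 0.005, 0, 0, 0, 0, 0.49]]

```text
time_s: 14.3
ee_pos: [0.425, 0.2622, 0.2432]
eef_rot: [-3.141, 0.0, 3.092]
force: [0.5, 0.1, 0.4]
grip_width: 0.0241
grip_force: 0.0
```

```bash
python3 - <<'E'
from h import *
show(); beamang('b2')
E
```

```text
14.3 [0.425  0.2622 0.2432] [-3.1414  0.0002  3.0918] F [0.5157 0.1466 0.3508] M [-0.0137 -0.0131 -0.0057] g 0.024075529277009858 0.0
scene handle 71 [1.6366 1.6536 1.6856] r 0.2056941757414843 | beam top 346 [1.3317 1.4899 1.5911]
top handle 1 [1.7191 1.7191 1.7191] r 0.2013276273875041 | beam top 10 [1.4768 1.4928 1.5125]
```

The beam rests on its stop at about 1.68 rad with no force on the pads. Open and rise.

Request:
arm_command:
  plan:
    - [[0, 0, 0, 0, 0, 0, 0], [0, 0, 0, 0, 0, 0, -0.5], [0, 0, 0, 0, 0, 0, -0.5], [0, 0, 0, 0, 0, 0, -0.5], [0, 0, 0, 0, 0, 0, -0.5], [0, 0, -0.0188, 0, 0, 0, -0.5], [0, 0, -0.05, 0, 0, 0, -0.5], [0, 0, -0.1, 0, 0, 0, -0.7], [0, 0, -0.1125, 0, 0, 0, -0.8], [0, 0, -0.1125, 0, 0, 0, -0.8]]

```text
time_s: 15.4
ee_pos: [0.4253, 0.2624, 0.3343]
eef_rot: [3.14, 0.002, 3.092]
force: [-0.1, -0.2, -1.7]
grip_width: 0.0847
grip_force: 0.0
```

```bash
python3 - <<'E'
from h import *
show(); print(st()['qpos'])
c=w(0,.0,0); print(c)
for y in (np.pi+YP-np.pi/2,np.pi+YP+np.pi/2): print(to([.467,.100,.15],y))
beamang()
p,d,i=grab('scene'); W=pts(d,i); q=W[(abs(W[...,0]-.467)<.05)&(abs(W[...,1]-.1)<.06)&(W[...,2]>.068)&(W[...,2]<.078)]; print(len(q),cv2.minAreaRect((q[:,:2]*1000).astype(np.float32)),np.median(q,0))
E
```

```text
15.4 [0.4253 0.2624 0.3343] [3.1403 0.0022 3.0918] F [-0.0706 -0.2436 -1.7329] M [ 0.031  -0.0389  0.0405] g 0.08466546300656459 0.0
[ 0.4795  0.1139  1.3729  0.      1.6522 -1.0415]
[0.467 0.099 0.   ]
(array([ -49.3644, -160.3488,  184.1982]), array([0.0028, 0.0007, 1.571 ]))
(array([ -49.3644, -160.3488,  184.1982]), array([-0.0007,  0.0028, -1.5706]))
scene handle 122 [1.6402 1.6586 1.6904] r 0.20579968721657516 | beam top 340 [1.3164 1.4904 1.5897]
top handle 0  r  | beam top 0 
476 ((468.0841064453125, 99.4384994506836), (71.24060821533203, 61.284576416015625), 88.30032348632812) [0.469  0.0986 0.0735]
```

In the tool's units: 184 mm is 0.23, 160 mm is 0.2, 1.571 rad is 0.25.

Request:
arm_command:
  plan:
    - [[-0.0188, -0.0625, 0, 0, 0, 0.0239, -1], [-0.0375, -0.125, 0, 0, 0, 0.0477, -1], [-0.0563, -0.1875, 0, 0, 0, 0.0716, -1], [-0.0619, -0.2006, 0.05, 0, 0, 0.0955, -1], [-0.0619, -0.2006, 0.1, 0, 0, 0.1194, -1], [-0.0619, -0.2006, 0.15, 0, 0, 0.1432, -1], [-0.0619, -0.2006, 0.2, 0, 0, 0.1671, -1], [-0.0619, -0.2006, 0.23, 0, 0, 0.191, -1], [-0.0619, -0.2006, 0.23, 0, 0, 0.2149, -1], [-0.0619, -0.2006, 0.23, 0, 0, 0.2387, -1], [-0.0619, -0.2006, 0.23, 0, 0, 0.25, -1], [-0.0619, -0.2006, 0.23, 0, 0, 0.25, -1]]

```text
time_s: 16.75
ee_pos: [0.4656, 0.0993, 0.148]
eef_rot: [-3.14, 0.0, 1.52]
force: [-0.0, -0.3, -0.2]
grip_width: 0.094
grip_force: 0.0
```

```bash
python3 - <<'E'
from h import *
show(); print(to([.467,.100,.013],np.pi/2+YP))
p,d,i=grab('wrist'); W=pts(d,i); m=(abs(W[...,0]-.467)<.06)&(abs(W[...,1]-.1)<.06)&(W[...,2]>.067)&(W[...,2]<.079); q=W[m]; print(len(q),cv2.minAreaRect((q[:,:2]*1000).astype(np.float32)),np.median(q,0)); cv2.imwrite('pics/w5.png',p)
E
```

```text
16.75 [0.4656 0.0993 0.148 ] [-3.1397  0.0004  1.5198] F [-0.0102 -0.3475 -0.1849] M [-0.0231  0.0778 -0.0162] g 0.09400879509089999 0.0
(array([  0.7859,   1.5897, 134.9858]), array([-0.0019,  0.0003, -0.001 ]))
5484 ((465.2777099609375, 101.35292053222656), (69.44561004638672, 60.170677185058594), 87.23043823242188) [0.4655 0.1032 0.0739]
```

View pics/w5.png

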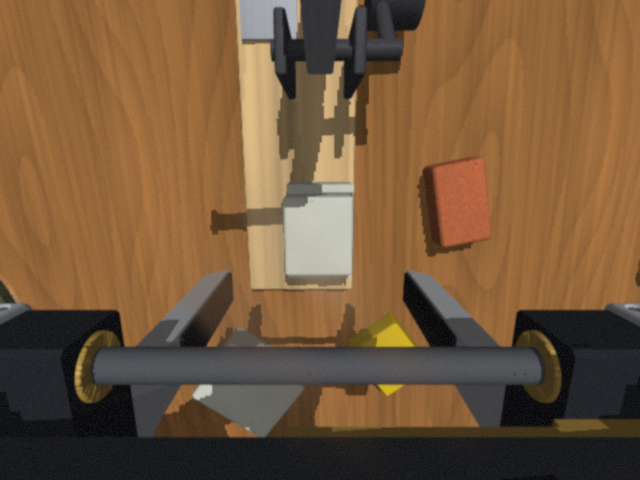

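The wrist picture shows the cap at (318,235), square between the fingers at (230,280) and (410,280). The yellow and larger white blocks are off to the side.

In the tool's units: 135 mm is 0.1688, 130 mm is 0.1625.

Request:
arm_command:
  plan:
    - [[0.0013, 0.0006, 0.05, 0, 0, 0, -1], [0.0013, 0.0006, 0.1, 0, 0, 0, -1], [0.0013, 0.0006, 0.1438, 0, 0, 0, -1], [0.0013, 0.0006, 0.1625, 0, 0, 0, -1], [0.0013, 0.0006, 0.1688, 0, 0, 0, -1], [0.0013, 0.0006, 0.1688, 0, 0, 0, 1], [0.0013, 0.0006, 0.1688, 0, 0, 0, 1], [0.0013, 0.0006, 0.1688, 0, 0, 0, 1], [0.0013, 0.0006, 0.1688, 0, 0, 0, 1], [0.0013, 0.0006, 0.1688, 0, 0, 0, 1], [0.0013, 0.0006, 0.1688, 0, 0, 0, 1], [0.0013, 0.0006, 0.1688, 0, 0, 0, 1]]
  squeeze: 20

```text
time_s: 18.0
ee_pos: [0.4671, 0.1004, 0.0146]
eef_rot: [3.141, -0.0, 1.521]
force: [-1.7, 0.3, 5.8]
grip_width: 0.06
grip_force: 20.0
```

```bash
python3 - <<'E'
from h import *
show(); beamang()
E
```

```text
18.0 [0.4671 0.1004 0.0146] [ 3.141  -0.0001  1.5209] F [-1.7355  0.2792  5.8176] M [-0.1057  0.5608 -0.0061] g 0.05995355297913589 20.001315772533417
scene handle 249 [0.4327 0.5857 1.678 ] r 0.19674574019516713 | beam top 407 [0.4925 1.4751 1.5858]
top handle 88 [1.6574 1.6854 1.7111] r 0.20500987032848084 | beam top 90 [1.3231 1.512  1.5885]
```

Request:
arm_command:
  plan:
    - [[0, 0, -0.0063, 0, 0, 0, 1], [0, 0, -0.0188, 0, 0, 0, 1], [0, 0, -0.0375, 0, 0, 0, 1], [0, 0, -0.0625, 0, 0, 0, 1], [0, 0, -0.0938, 0, 0, 0, 1], [0, 0, -0.125, 0, 0, 0, 1], [0, 0, -0.125, 0, 0, 0, 1]]

```text
time_s: 18.8
ee_pos: [0.4684, 0.1006, 0.1176]
eef_rot: [3.136, -0.001, 1.521]
force: [-0.1, 0.2, -1.2]
grip_width: 0.06
grip_force: 20.0
```

```bash
python3 - <<'E'
from h import *
show()
for t in ([.522,-.292,.115],[.522,-.292,-.010]): print(to(t,np.pi/2+YP-.10))
D=np.load('scene0.npz');W=D['W']; q=W[355:395,250:290].reshape(-1,3); q=q[q[:,2]>.06]; print('jar top',len(q),q.min(0),q.max(0),np.median(q,0))
p,d,i=grab('scene'); W=pts(d,i); q=W[(abs(W[...,0]-.467)<.07)&(abs(W[...,1]-.1)<.09)&(W[...,2]>.1)&(W[...,2]<.19)&(p.min(2)>110)]
print(len(q),np.percentile(q,[3,50,97],axis=0)); cv2.imwrite('pics/s6.png',cv2.resize(p[130:270,270:450],(720,560)))
E
```

```text
18.8 [0.4684 0.1006 0.1176] [ 3.1361 -0.001   1.5209] F [-0.1092  0.1539 -1.1853] M [-0.0577  0.0495 -0.0222] g 0.059977394652761876 19.999692142009735
(array([-389.47  ,   73.0768,    2.585 ]), array([ 0.0054, -0.0013,  0.1001]))
(array([-389.5951,   72.3952,  127.5831]), array([ 0.0054, -0.0013,  0.1001]))
jar top 386 [ 0.6454 -0.4034  0.0601] [ 0.9874 -0.2769  1.0035] [ 0.67   -0.3005  0.0704]
357 [[0.441  0.0658 0.1526]
 [0.472  0.0889 0.1763]
 [0.5104 0.1245 0.1798]]
```

View pics/s6.png

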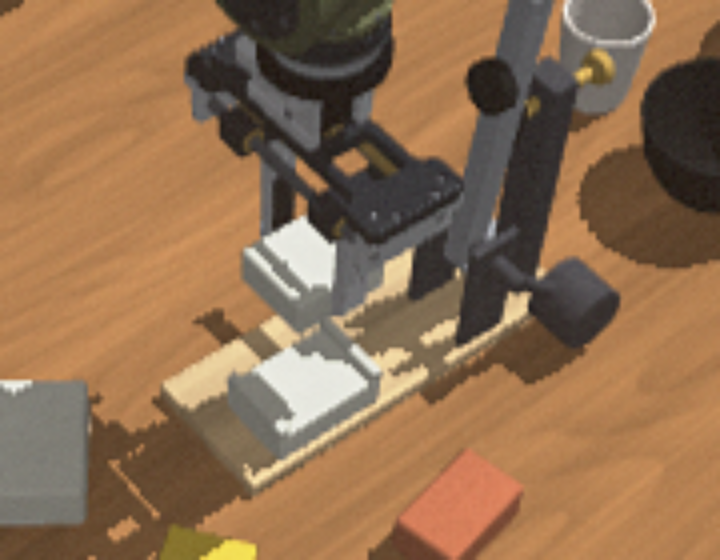

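The cap is held level at (295,270), above the mould at (300,390), and the beam rests on its stop.

In the tool's units: -389 mm is -0.4863, -380 mm is -0.475, 0.1 rad is 0.0159.

Request:
arm_command:
  plan:
    - [[-0.025, 0.005, 0, 0, 0, 0, 1], [-0.075, 0.0138, 0, 0, 0, 0, 1], [-0.1313, 0.025, 0, 0, 0, 0.0032, 1], [-0.1875, 0.035, 0, 0, 0, 0.0064, 1], [-0.2438, 0.0463, 0, 0, 0, 0.0095, 1], [-0.3, 0.0563, 0, 0, 0, 0.0127, 1], [-0.3563, 0.0675, 0, 0, 0, 0.0159, 1], [-0.4063, 0.0763, 0, 0, 0, 0.0159, 1], [-0.45, 0.085, 0, 0, 0, 0.0159, 1], [-0.475, 0.09, 0, 0, 0, 0.0159, 1], [-0.4863, 0.0913, 0, 0, 0, 0.0159, 1], [-0.4863, 0.0913, 0, 0, 0, 0.0159, 1]]

```text
time_s: 20.05
ee_pos: [0.5198, -0.292, 0.1129]
eef_rot: [-3.14, -0.001, 1.42]
force: [0.8, 0.7, -1.3]
grip_width: 0.0601
grip_force: 20.0
```

```bash
python3 - <<'E'
from h import *
show(); print(to([.522,-.292,-.010],np.pi/2+YP-.10))
p,d,i=grab('top');W=pts(d,i); m=(W[...,2]>.012)&(W[...,2]<.024)&(abs(W[...,0]-.534)<.1)&(abs(W[...,1]+.294)<.09)&(p[...,2]>150); q=W[m]; print(len(q),np.median(q,0),np.percentile(q,[1,99],axis=0))
p,d,i=grab('wrist');W=pts(d,i); m=(W[...,2]>.012)&(W[...,2]<.024)&(abs(W[...,0]-.534)<.1)&(abs(W[...,1]+.294)<.09); q=W[m]; print(len(q),np.median(q,0),np.percentile(q,[1,99],axis=0))
E
```

```text
20.05 [ 0.5198 -0.292   0.1129] [-3.1399 -0.0007  1.4198] F [ 0.7618  0.6662 -1.2561] M [-0.0678  0.0533 -0.0081] g 0.06006844183056945 19.999626874923706
(array([  0.2212,   2.3792, 122.915 ]), array([-0.0017, -0.0007, -0.001 ]))
155 [ 0.5915 -0.2548  0.0184] [[ 0.5344 -0.3037  0.0121]
 [ 0.6186 -0.2252  0.0238]]
12366 [ 0.5536 -0.2637  0.019 ] [[ 0.4547 -0.3489  0.0172]
 [ 0.6153 -0.2273  0.0207]]
```

In the tool's units: 121 mm is 0.1513, 119 mm is 0.1488.

Request:
arm_command:
  plan:
    - [[0, 0.0025, 0.0313, 0, 0, 0, 1], [0, 0.0025, 0.0688, 0, 0, 0, 1], [0, 0.0025, 0.1, 0, 0, 0, 1], [0, 0.0025, 0.125, 0, 0, 0, 1], [0, 0.0025, 0.1375, 0, 0, 0, 1], [0, 0.0025, 0.145, 0, 0, 0, 1], [0, 0.0025, 0.1488, 0, 0, 0, 1], [0, 0.0025, 0.15, 0, 0, 0, 1], [0, 0.0025, 0.1506, 0, 0, 0, 1], [0, 0.0025, 0.1513, 0, 0, 0, 1]]

```text
time_s: 21.15
ee_pos: [0.5226, -0.2922, -0.0062]
eef_rot: [3.141, 0.0, 1.421]
force: [0.2, 0.0, -0.9]
grip_width: 0.0601
grip_force: 20.0
```

In the tool's units: 2.5 mm is 0.0031, 2 mm is 0.0025.

Request:
arm_command:
  plan:
    - [[0, 0, 0.0006, 0, 0, 0, 1], [0, 0, 0.0013, 0, 0, 0, 1], [0, 0, 0.0019, 0, 0, 0, 1], [0, 0, 0.0025, 0, 0, 0, 1], [0, 0, 0.0031, 0, 0, 0, 1], [0, 0, 0.0031, 0, 0, 0, 1]]

```text
time_s: 21.75
ee_pos: [0.5223, -0.292, -0.0095]
eef_rot: [-3.141, -0.0, 1.421]
force: [0.1, -0.3, -1.2]
grip_width: 0.0599
grip_force: 20.0
```

In the tool's units: 1 mm is 0.0013, 0.5 mm is 0.0006.

Request:
arm_command:
  plan:
    - [[0, 0, 0.0006, 0, 0, 0, 1], [0, 0, 0.0013, 0, 0, 0, 1], [0, 0, 0.0013, 0, 0, 0, 1]]

```text
time_s: 22.05
ee_pos: [0.5224, -0.2921, -0.0103]
eef_rot: [3.142, 0.0, 1.421]
force: [-0.4, -0.3, -0.9]
grip_width: 0.0598
grip_force: 20.0
```

In the tool's units: 1 mm is 0.0013, 0.5 mm is 0.0006.

Request:
arm_command:
  plan:
    - [[0, 0, 0.0006, 0, 0, 0, 1], [0, 0, 0.0013, 0, 0, 0, 1], [0, 0, 0.0013, 0, 0, 0, 1]]

```text
time_s: 22.35
ee_pos: [0.5224, -0.2921, -0.0103]
eef_rot: [3.141, 0.0, 1.421]
force: [-6.2, 3.1, 11.3]
grip_width: 0.0598
grip_force: 20.0
```

Touched down at 11 N. Ease off slightly, open and rise.

In the tool's units: -150 mm is -0.1875, -100 mm is -0.125.

Request:
arm_command:
  plan:
    - [[0, 0, -0.0008, 0, 0, 0, 1], [0, 0, -0.0008, 0, 0, 0, -0.5], [0, 0, -0.0008, 0, 0, 0, -0.9], [0, 0, -0.0008, 0, 0, 0, -0.9], [0, 0, -0.0008, 0, 0, 0, -0.9], [0, 0, -0.0008, 0, 0, 0, -0.9], [0, 0, -0.0008, 0, 0, 0, -0.9], [0, 0, -0.025, 0, 0, 0, -0.9], [0, 0, -0.075, 0, 0, 0, -0.9], [0, 0, -0.125, 0, 0, 0, -0.9], [0, 0, -0.1875, 0, 0, 0, -0.9], [0, 0, -0.1875, 0, 0, 0, -0.9]]

```text
time_s: 23.55
ee_pos: [0.5247, -0.2935, 0.1457]
eef_rot: [3.132, 0.004, 1.421]
force: [-0.1, -0.2, -0.7]
grip_width: 0.089
grip_force: 0.0
```

```bash
python3 - <<'E'
from h import *
show()
p,d,i=grab('scene'); cv2.imwrite('pics/s8.png',p)
p,d,i=grab('wrist'); W=pts(d,i); q=W[(abs(W[...,0]-.53)<.09)&(abs(W[...,1]+.294)<.08)&(W[...,2]>.035)&(W[...,2]<.06)&(p.min(2)>100)]
A=np.c_[q[:,:2],np.ones(len(q))]; print(len(q),cv2.minAreaRect((q[:,:2]*1000).astype(np.float32)),np.median(q,0),'slope',np.linalg.lstsq(A,q[:,2],rcond=None)[0])
E
```

```text
23.55 [ 0.5247 -0.2935  0.1457] [3.1319 0.0043 1.4208] F [-0.1272 -0.1814 -0.6649] M [0.0022 0.0846 0.0582] g 0.08902445238040942 0.0
4890 ((521.8228759765625, -291.6036071777344), (69.9217300415039, 60.035552978515625), 81.4316177368164) [ 0.5221 -0.2892  0.0489] slope [-0.0045 -0.0123  0.0476]
```

View pics/s8.png

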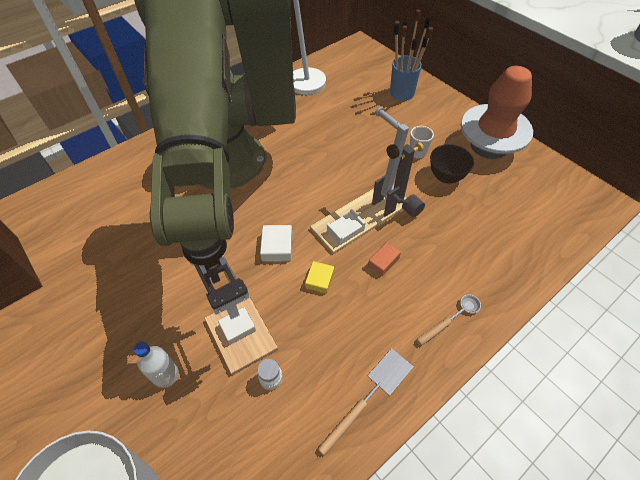

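The picture shows the cap flat on the board at (237,326), the beam leaning open at (400,150), and the bystanders where they were. Its top measures 48.9 mm and level, and its centre is about 12 mm from the board's centre.

```bash
python3 -c "
from h import *
print(ctrl.hand_in())"
```

```text
the job is handed in; nothing more can be done
None
```

The job is handed in at about 24 s: the beam rests untouched on its stop at about 1.68 rad, and the cap lies level on the drying board about 12 mm from its centre; the hand-in returned no verdict.

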